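# Slide the board carrier over the preheater until it drops home, and catch it

### The job

With the fingertips only, push the board carrier gently along the preheater's rails towards the heater window until you feel all four of its feet drop into the locating notches, then push the swing catch round across the carrier's edge to lock it there. Do not lift the carrier, do not force it, keep off the circuit board it holds, and leave the other things on the bench where they are.

Things in the scene. Friction and masses are not known exactly. Their poses are not given: they have to be found in the camera images.
- preheater: Grey metal board preheater, fixed to the bench, 300 x 190 x 45 mm (x, y, z). Origin: centre of its underside, on the bench; z up. x runs along its two rails, towards the end with the black heater window (centred at x = +60 mm); y is 90 deg to the left of x. A control strip with two small fixed knobs (tops at z = 58 mm) lies along the edge at y = -76 mm.
- rails (a point): Middle between the two aluminium rails, at x = 0, z = 57 mm of the preheater, axes as the preheater's. The rails run from x = -145 to +145 mm. Each has a flat track, top at z = 57, from 36 to 51.5 mm either side of the middle line, and outside it a guide wall up to z = 67 mm (51.5 to 55.5 mm from the middle). The channel between the tracks is 72 mm wide, its floor at z = 45 mm.
- seat (a point): Point on the preheater at x = +60, y = 0, z = 52 mm: where the carrier's origin comes when all four feet are down in the notches. The four notches, two in each track, are centred 55 mm before and 55 mm after this point (preheater x = +5 and +115 mm); each is 12 mm long along x and 5 mm deep (floor at z = 52 mm), with square walls.
- carrier: Loose aluminium frame, 140 mm along x, 100 mm across y, 0.25 to 0.5 kg, lying on the rails, its axes along the preheater's, with 1.5 mm play to each guide wall. Origin: its centre, at the bottom of its feet. Bars 10 mm wide, from 6 to 19 mm above the origin. Four thumb screws, 12 mm in diameter, at x = +-48, y = +-35.5 mm, reach 26 mm above it. It starts with its centre 40 to 88 mm short of the seat.
- push_face (a point): Centre of the carrier's plain rear end face (carrier x = -70 mm, 12.5 mm above its origin), the one to push, towards +x; the face is 13 mm high, and nothing stands on the preheater behind it. The carrier slides with about 1 to 4 N.
- foot (a point): Bottom of one of the carrier's four feet: round cross pins 8 mm in diameter, at carrier x = +-55, y = +-44 mm (this one: +55, +44). They ride on the tracks (z = 57 mm), the leading pair starting past the first notches. Over the notches the carrier drops 5 mm by its own weight (frame top then at z = 71 mm), has 2 mm of play either way along x, and the square walls stop it: the push rises sharply.
- board: Green circuit board, 104 x 60 x 1.6 mm, with chips and shield cans up to 3 mm high, screwed into the carrier frame. Origin: centre of its underside, 11 mm above the carrier's origin. Not to be touched.
- catch (a joint): Angle of the swing catch, rad. At 0 its arm points along the preheater's +x, beside the rails (open; it starts at 0 to 0.3); it grows as the arm turns towards -y, clockwise seen from above; at 1.57 the arm lies across the carrier's side bar (closed); stop at 1.6. It stays where it is left and takes about 0.5 N at the knob. If the carrier is not seated, the arm butts against its side bar.
- pivot (a point): Point on the catch's upright pivot axis at the height of the arm's top: x = +60, y = +78, z = 78 mm in the preheater's frame. The flat steel arm is 14 mm wide, reaches 46 mm from the axis and lies from z = 73 to 78 mm of the preheater, 2 mm above the frame of a seated carrier.
- catch_knob (a point): Top of the catch's upright black knob, a round pin 11 mm in diameter and 28 mm tall (z = 78 to 106 mm of the preheater), standing on the arm 40 mm from the pivot axis. Moves with the catch.
- flux_bottle: Bystander: white flux bottle, 32 mm in diameter, 80 mm tall, standing on the bench beyond the preheater's +x end. Origin: centre of its base.
- pen_pot: Bystander: steel pen pot, 76 mm in diameter, 95 mm tall, pens reaching to 150 mm, standing beyond the preheater's +x end. Origin: centre of its base.
- phone: Bystander: phone, 146 x 71 x 8 mm, lying on the bench beyond the preheater's -x end. Origin: centre of its underside.
- screwdriver: Bystander: screwdriver 150 mm long with black handle, lying on the bench along the preheater's +y side. Origin: about its middle, at the bench.
Things that resemble listed ones, but are neither listed nor needed, are in the scene too. There is more than one size of the carrier; the job needs the largest.

How it is judged:
By the outcome, as a careful person would: the job done as asked, in the order asked, and still so for the second after the job is handed in, with the robot touching nothing.
It also fails if it takes over 48 s, if anything falls off the work surface, if the arm or the gripper's body presses on something with over 40 N, if the wrist force passes 120 N, or if a joint passes its speed limit or range.

### The arm

A 6-joint arm with a two-finger parallel gripper is mounted at the origin on the work surface. World frame = base frame: x ahead of the robot, y to its left, z up, the work surface at z = 0. Lengths are in mm, angles in rad, forces in N, time in s.
With the tool pointing down it reaches from about 350 to 975 mm from the base axis. Payload 7.1 kg.
Tool frame: the origin (TCP) lies on the front face of the gripper's body, between the roots of the fingers; the fingertips stand 80 mm ahead of it and the grasp point (between the pads) lies 61 mm ahead of it (env.tips_ahead is the distance from the TCP to the fingertips, in mm); z points along the fingers, y is the direction in which the jaws open and shut (so a half turn about z gives the same grasp; the last joint's range is limited). The gripper opens to 88 mm and grips with 3 to 60 N. Pads are 20 mm wide; open, the fingers measure 115 mm over their backs; the gripper's body (75 mm by 178 mm) begins 61 mm behind the grasp point.
Start: joints at [-1.16, 0.423, 1.63, -0, 1.089, -0.019], TCP at [260.446, -568.132, 302.675] pointing down, gripper open.
Joint ranges: [-3, 3], [-0.9, 2.11], [0.09, 2.58], [-1.31, 4.45], [0.11, 2.69], [-2.54, 2.54]. Speed limits (rad/s): [2.39, 2.39, 3.01, 3.14, 3.14, 3.14].

### API

Orientations are given as a unit quaternion [x, y, z, w].
In Python, from station import env, set_gripper, viewer, workorder gives the robot as it stands. Calls block until the motion is done:
- env.reach(position, orientation): joint-space move of the TCP to a pose.
- env.move_l(position, rot=None, rate=150, f_stop=None): straight line of the TCP; rot=None keeps the orientation; rate is the mean speed in mm/s. With f_stop (N) it stops when the force on the tool has changed by that much, and returns True; else False.
- env.move_joints(angles): joint-space move.
- set_gripper(opening): finger opening in mm; the grip force is fixed at half the most; returns when the fingers have stopped.
- env.hold(seconds).
- env.ik(position, orientation): joint angles nearest the present ones, or None.
- env.read_state(): the state.
- viewer.camera(name): name is "scene" or "top"; returns the picture (400x640x3 uint8, blue, green, red); there is no depth.
- viewer.camera_params(name): a dict with "fx", "fy", "cx", "cy" (pixels), "pose" (4x4, takes a point from camera to world coordinates). Camera axes: x right, y up, looking along -z (the intrinsics and any distortion apply to the point x, -y, -z); pixel columns grow to the right and rows downward; lengths in mm; the calibration is good to about 2 mm. A picture is of the moment at which its call begins. camera_params takes no time and is no camera call.
A pose or a line that the arm cannot do raises env.IKError and nothing moves.
- workorder.sign_off(): hands the job in, once; it reports no verdict.
The state is a dict: "time_s": time; "qpos": joint angles; "dq": joint speeds; "tau": joint torques, N m; "tool_pos": TCP position; "orientation": TCP orientation; "force": force on the tool from outside, world axes, zero at the start; "wrist_torque": the same for the moment, N m; "width": finger opening in mm.
Only numpy, scipy, OpenCV 4.12 (cv2) and the standard library are available. Lean on these libraries where they do the work, as an engineer would, in place of code of your own. Each camera call takes 0.05 s, during which the arm holds its last target. There are 200 camera calls.

## Working session

There is one attempt and no reset: what is moved stays moved. The work goes in short steps, each a Python script; the robot and the scene stay as the last script left them, time stands still between calls to the robot, and variables do not carry over. Pictures are saved under pics/ and viewed, about 8 in all and at most 12, crops included, and the job is handed in when it is done.

```bash
mkdir -p pics; ls; python3 - <<'E'
from station import env, viewer
import cv2
for n in("scene","top"):
    cv2.imwrite(f"pics/{n}0.png",viewer.camera(n)); p=viewer.camera_params(n); print(n,p)
s=env.read_state();print(s["time_s"],s["orientation"],s["force"])
E
```

```text
pics
scene {'fx': 431.3497032960191, 'fy': 431.3497032960191, 'cx': 320.89181821110475, 'cy': 197.75450902707726, 'pose': array([[ 7.42072420e-01, -4.19579094e-01,  5.22763721e-01,
         1.09466967e+03],
       [ 6.70318321e-01,  4.66082795e-01, -5.77442791e-01,
        -5.55633891e+02],
       [-1.36825318e-03,  7.78922469e-01,  6.27118741e-01,
         7.04843196e+02],
       [ 0.00000000e+00,  0.00000000e+00,  0.00000000e+00,
         1.00000000e+00]])}
top {'fx': 493.7102965583853, 'fy': 493.7102965583853, 'cx': 311.5858672955614, 'cy': 204.02849402514946, 'pose': array([[ 1.52040583e-02,  9.75649354e-01, -2.18808534e-01,
         3.53229370e+02],
       [-9.99873900e-01,  1.38319487e-02, -7.80138346e-03,
         1.88011063e+01],
       [-4.58486630e-03,  2.18899555e-01,  9.75736626e-01,
         1.09877431e+03],
       [ 0.00000000e+00,  0.00000000e+00,  0.00000000e+00,
         1.00000000e+00]])}
0.1 [ 9.76994812e-01  2.13262041e-01 -1.35102469e-04 -6.48552419e-04] [-1.11741787  0.21180566 -0.38808734]
```

View pics/top0.png

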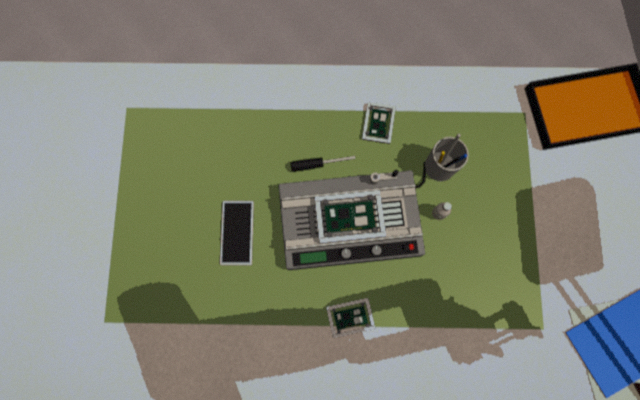

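View pics/scene0.png

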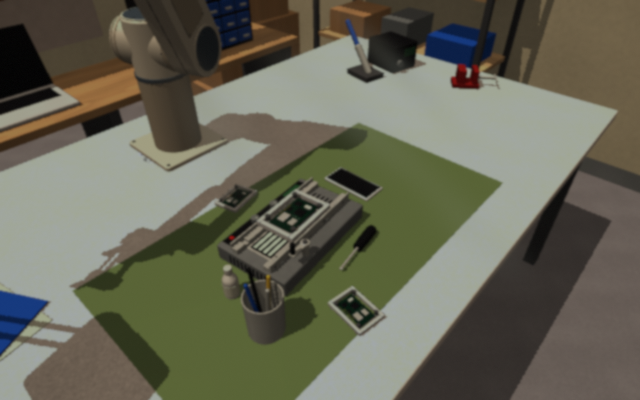

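Top view: the preheater spans about (283..422, 173..268), with its +x end to the right (bottle and pot there). There are three carriers: one on the rails at (350,216), and two on the mat at (379,122) and (350,316). The one on the rails is clearly the largest. I'll confirm this with an enlarged crop.

```bash
python3 - <<'E'
import cv2,numpy as np
t=cv2.imread("pics/top0.png")[98:338,270:430]; s=cv2.imread("pics/scene0.png")[170:300,200:390]
cv2.imwrite("pics/c1.png",cv2.resize(cv2.convertScaleAbs(t[60:180],alpha=1.4),None,fx=5,fy=5,interpolation=cv2.INTER_CUBIC))
cv2.imwrite("pics/c2.png",cv2.resize(cv2.convertScaleAbs(s,alpha=1.4),None,fx=4.2,fy=4.2,interpolation=cv2.INTER_CUBIC))
E
```

```text
(no output)
```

View pics/c1.png

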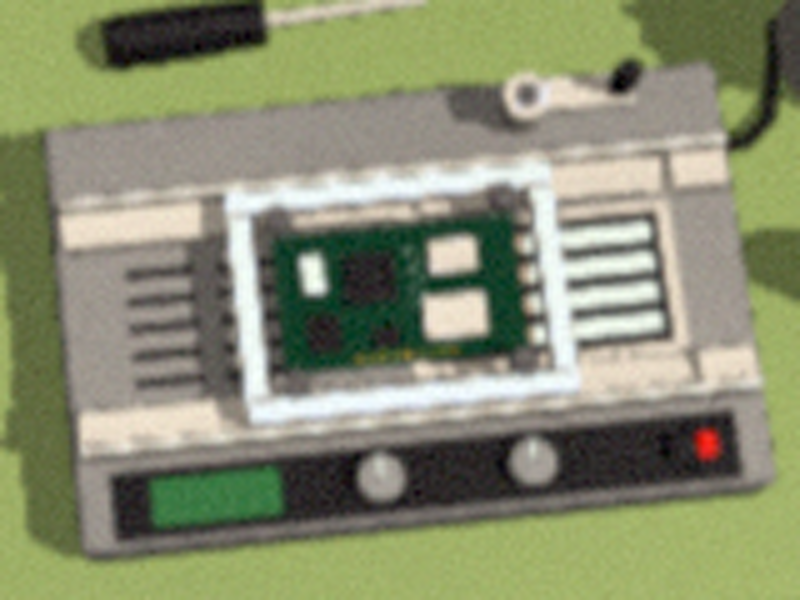

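View pics/c2.png

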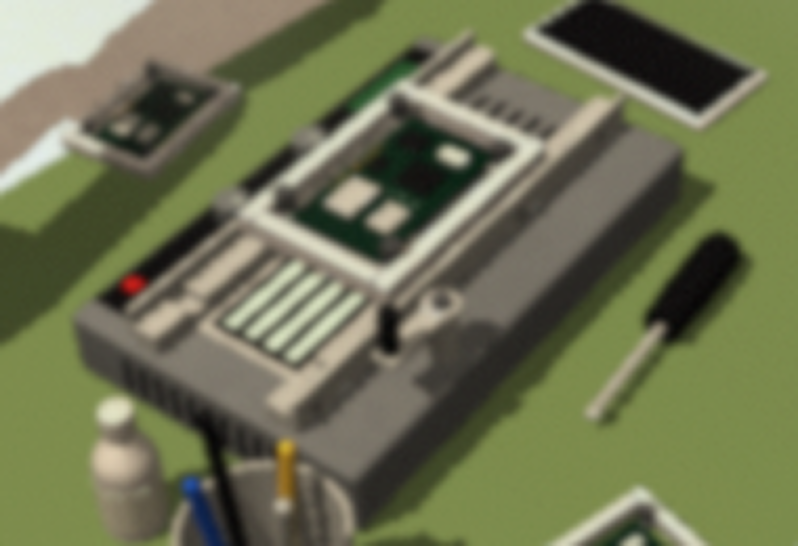

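Crop 1 (scale 5, offset 270,158): carrier frame corners are at (225,195), (548,160), (578,385) and (250,420). The catch pivot is at (525,95) and the black knob at (630,70), with the arm nearly open. The preheater's top corners are at (48,130) and (712,65). Crop 2 agrees: catch on the +y side, the knobs and red switch on the -y side, nothing behind the rear face. Next I cast rays and check against the given sizes.

```bash
cat > h.py <<'E'
import numpy as np, cv2
from station import env, set_gripper, viewer, workorder
from scipy.spatial.transform import Rotation as R
def ray(cam,u,v,z):
    p=viewer.camera_params(cam); T=p["pose"]
    d=T[:3,:3]@np.array([(u-p["cx"])/p["fx"],-(v-p["cy"])/p["fy"],-1.]); o=T[:3,3]
    return o+d*(z-o[2])/d[2]
def kabsch(A,B):
    ma,mb=A.mean(0),B.mean(0); a,b=A-ma,B-mb
    th=np.arctan2((a[:,0]*b[:,1]-a[:,1]*b[:,0]).sum(),(a*b).sum())
    c,s=np.cos(th),np.sin(th); M=np.array([[c,-s],[s,c]])
    t=mb-M@ma; return th,t,(A@M.T+t-B)
E
python3 - <<'E'
from h import *
c1=lambda u,v,z: ray("top",270+u/5-.4,158+v/5-.4,z)
c2=lambda u,v,z: ray("scene",200+u/4.2-.4,170+v/4.2-.4,z)
np.set_printoptions(precision=1,suppress=True)
L=[((-150,95,45),(48,130)),((150,95,45),(712,65)),((115-6,43.7,57),(668,170)),((109,-43.7,57),(698,372)),
 ((-150,-95,0),(90,555)),((150,-95,0),(773,487)),((60,78,78),(525,95))]
A=np.array([l[0][:2] for l in L],float);B=np.array([c1(*l[1],l[0][2])[:2] for l in L])
th,t,r=kabsch(A,B);print("top",th,t,"\n",r)
L2=[((150,-95,45),(78,315)),((150,95,45),(348,478)),((-150,95,45),(683,150)),((60,78,78),(440,305))]
A2=np.array([l[0][:2] for l in L2],float);B2=np.array([c2(*l[1],l[0][2])[:2] for l in L2])
th2,t2,r2=kabsch(A2,B2);print("scene",th2,t2,"\n",r2)
M=np.array([[np.cos(th),-np.sin(th)],[np.sin(th),np.cos(th)]])
inv=lambda p:M.T@(p[:2]-t)
print("carrier top",[inv(c1(*p,76)) for p in((225,195),(548,160),(578,385),(250,420))])
print("carrier scene",[inv(c2(*p,76)) for p in((400,80),(545,150),(385,290),(243,210))])
print("knob top",inv(c1(632,68,106)),"scene",inv(c2(387,308,106)))
E
```

```text
top -1.448429686419244 [560.2 -62.3] 
 [[ 1.4 -1.2]
 [ 4.1 -5.1]
 [-0.4  6.4]
 [ 1.5  6.3]
 [-4.6 -3.5]
 [-2.6  2.2]
 [ 0.6 -5. ]]
scene -1.4596700837784147 [560.6 -58.7] 
 [[-5.3 -3.3]
 [ 3.8 -0.5]
 [ 1.2  4.3]
 [ 0.3 -0.5]]
carrier top [array([-77.7,  48.5]), array([61.1, 48.9]), array([ 60.3, -48.7]), array([-77.8, -48.6])]
carrier scene [array([-76.5, -50.3]), array([-72.4,  52.2]), array([62.6, 48.1]), array([ 58.2, -49.3])]
knob top [96.5 77.3] scene [95.  76.4]
```

```bash
cat >> h.py <<'E'
def fit():
    c1=lambda u,v,z: ray("top",270+u/5-.4,158+v/5-.4,z)
    L=[((-150,95,45),(48,130)),((150,95,45),(712,65)),((115,43.7,57),(668,170)),((115,-43.7,57),(698,372)),
     ((-150,-95,0),(90,555)),((150,-95,0),(773,487)),((60,78,78),(525,95))]
    th,t,r=kabsch(np.array([l[0][:2] for l in L],float),np.array([c1(*l[1],l[0][2])[:2] for l in L]))
    return th,t,r,c1
TH,T0,RES,C1=fit()
M=np.array([[np.cos(TH),-np.sin(TH)],[np.sin(TH),np.cos(TH)]])
def W(x,y,z): return np.r_[M@[x,y]+T0,z]          # preheater -> world
def P(p): return M.T@(np.asarray(p)[:2]-T0)
def Q(yaw):                                        # tool down, tool x at yaw (preheater frame)
    a=TH+yaw; return R.from_matrix(np.array([[np.cos(a),np.sin(a),0],[np.sin(a),-np.cos(a),0],[0,0,-1]]).T.T).as_quat()
def st(m=""):
    s=env.read_state(); print(m,round(s["time_s"],2),"P",P(s["tool_pos"]).round(1),round(s["tool_pos"][2],1),"F",(M.T@s["force"][:2]).round(1),round(s["force"][2],1)); return s
E
python3 - <<'E'
from h import *
np.set_printoptions(precision=1,suppress=True)
print(TH,T0,RES)
print("carrier",[P(C1(*p,76)) for p in((225,195),(548,160),(578,385),(250,420))], "knob",P(C1(632,68,106)))
for y in(0,np.pi):
    for x,z in((-118,250),(-118,142),(-15,142)):
        print(y,x,z,env.ik(W(x,0,z),Q(y)))
E
```

```text
-1.449408293543916 [560.  -60.5] [[ 1.4  0.4]
 [ 3.8 -3.5]
 [ 0.   2.1]
 [ 1.9  2.1]
 [-4.6 -1.7]
 [-3.   4. ]
 [ 0.4 -3.4]]
carrier [array([-76. ,  48.4]), array([62.8, 48.9]), array([ 62.1, -48.7]), array([-76. , -48.7])] knob [98.2 77.3]
0 -118 250 None
0 -118 142 None
0 -15 142 None
3.141592653589793 -118 250 [ 0.1  0.4  1.8 -0.   0.9 -0. ]
3.141592653589793 -118 142 [ 0.1  0.6  1.9 -0.   0.7 -0. ]
3.141592653589793 -15 142 [-0.1  0.6  1.9 -0.   0.7 -0.2]
```

Fit is consistent: carrier measures 138.5 x 97.5 mm (given 140 x 100), is centred in y, and sits about 66 mm short of the seat. Knob is at (98,77), so the catch is at about 0. Starting the push.

```bash
python3 - <<'E'
from h import *
q=Q(np.pi)
set_gripper(20)
env.reach(W(-118,0,230),q); st("above")
env.move_l(W(-118,0,141),q,rate=120); env.hold(.2); st("down")
print(env.move_l(W(-80,0,141),q,rate=40,f_stop=8)); st("contact?")
print(env.move_l(W(-38,0,141),q,rate=30,f_stop=8)); st("mid")
cv2.imwrite("pics/mid.png",viewer.camera("scene"))
E
```

```text
above 3.67 P [-1.173e+02  1.000e-01] 230.1 F [0.1 0.2] 0.1
down 4.77 P [-118.     0.4] 141.8 F [ 0.4 -0.5] -1.2
False
contact? 5.87 P [-80.   0.] 141.0 F [-0.  -0.5] 0.2
False
mid 7.42 P [-37.9   0. ] 141.0 F [-0.1 -0. ] 0.1
```

```bash
python3 - <<'E'
import cv2
s=cv2.imread("pics/mid.png")[150:300,190:390]
cv2.imwrite("pics/mid_c.png",cv2.resize(cv2.convertScaleAbs(s,alpha=1.4),None,fx=4,fy=4,interpolation=cv2.INTER_CUBIC))
E
```

```text
(no output)
```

View pics/mid_c.png

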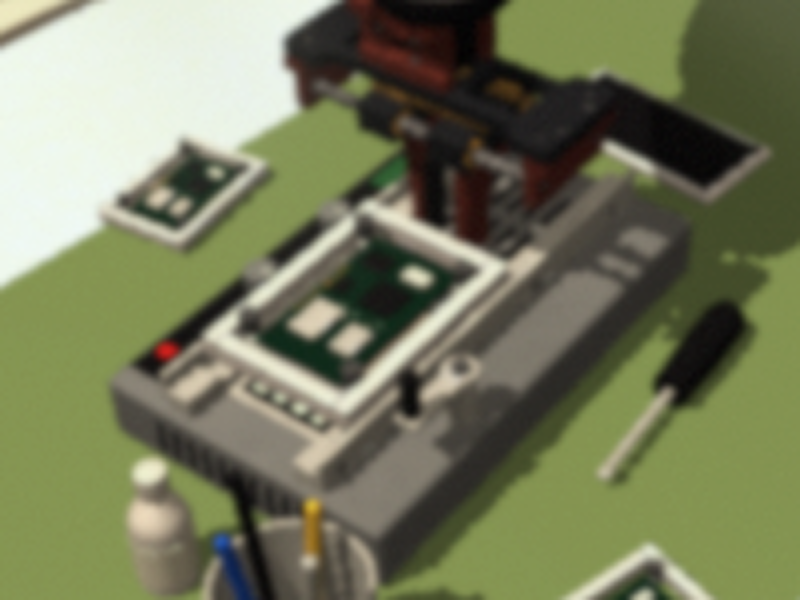

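The carrier, still level on the rails, has slid forward ahead of the two closed-in fingers (rear bar at about (440,240)). The catch and bystanders haven't moved. I'll push the last part slowly.

```bash
python3 - <<'E'
from h import *
q=Q(np.pi)
for x in (-30,-26,-22,-18,-15,-12,-9):
    r=env.move_l(W(x,0,141),q,rate=14,f_stop=7); st(f"{x} {r}")
    if r: break
cv2.imwrite("pics/p2.png",viewer.camera("scene"))
E
```

```text
-30 False 8.19 P [-29.8   0. ] 141.0 F [0.2 0.9] -0.1
-26 False 8.62 P [-25.9   0. ] 141.0 F [ 0.6 -1. ] -0.7
-22 True 8.96 P [-22.6  -0.1] 140.8 F [-1.2  0.7] 0.5
```

```bash
python3 - <<'E'
from h import *
q=Q(np.pi)
x=P(env.read_state()["tool_pos"])[0]
r=env.move_l(W(x+5,0,141),q,rate=10,f_stop=8); st(f"push {r}")
env.hold(.2); st("held")
s=viewer.camera("scene"); t=viewer.camera("top")
cv2.imwrite("pics/p3s.png",s);cv2.imwrite("pics/p3t.png",t)
a=cv2.resize(cv2.convertScaleAbs(s[180:280,200:350],alpha=1.4),(600,400),interpolation=cv2.INTER_CUBIC)
cv2.imwrite("pics/p3c.png",a)
E
```

```text
push True 9.28 P [-22.5  -0.5] 140.4 F [-1.6  0.3] 0.4
held 9.48 P [-22.6  -0.7] 140.1 F [0.  0.3] 0.4
```

View pics/p3c.png

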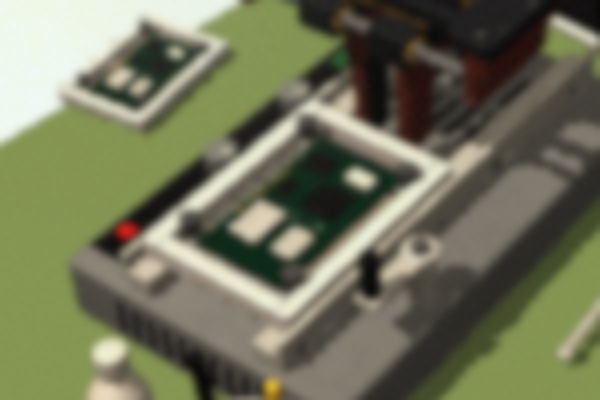

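Second push hits the same wall at the same place (-22.5). The frame corners in the crop are at (315,100), (450,165), (288,315) and (150,238). I'll check the drop by the ray height: the y-mean should be 0 at the true height.

```bash
python3 - <<'E'
from h import *
np.set_printoptions(precision=1,suppress=True)
for z in (71,76):
    p=np.array([P(ray("scene",200+u/4-.4,180+v/4-.4,z)) for u,v in((315,100),(450,165),(288,315),(150,238))]); print(z,p.tolist(),p.mean(0))
# pale frame mask change by optical shift: compare frame blob in mid vs p3 (top cam)
t=cv2.imread("pics/p3t.png"); cv2.imwrite("pics/p3tc.png",cv2.resize(cv2.convertScaleAbs(t[158:278,270:430],alpha=1.4),None,fx=5,fy=5,interpolation=cv2.INTER_CUBIC))
q=Q(np.pi)
env.move_l(W(-34,0,141),q,rate=80); st("back"); env.hold(.2)
s=viewer.camera("scene"); t2=viewer.camera("top");cv2.imwrite("pics/p4s.png",s);cv2.imwrite("pics/p4t.png",t2)
print("frame moved on release?",cv2.phaseCorrelate(np.float32(cv2.imread("pics/p3s.png",0)[215:260,240:310]),np.float32(cv2.cvtColor(s,6)[215:260,240:310])))
E
```

```text
71 [[-10.474767598380852, -48.68830059349007], [-9.86628831376989, 47.68159969051521], [127.02368369976966, 47.363680006986506], [126.57797060525269, -47.297405178533346]] [58.3 -0.2]
76 [[-6.004684747324172, -44.5908754079473], [-5.401005382385013, 51.01882187187231], [130.40912564697894, 50.70341006162983], [129.96692850954466, -43.21095191337078]] [62.2  3.5]
back 9.88 P [-34.6  -0. ] 141.0 F [-1.   0.3] 0.2
frame moved on release? ((0.01589442229827398, 0.4814553910826511), 1.0079235633214314)
```

View pics/p3tc.png

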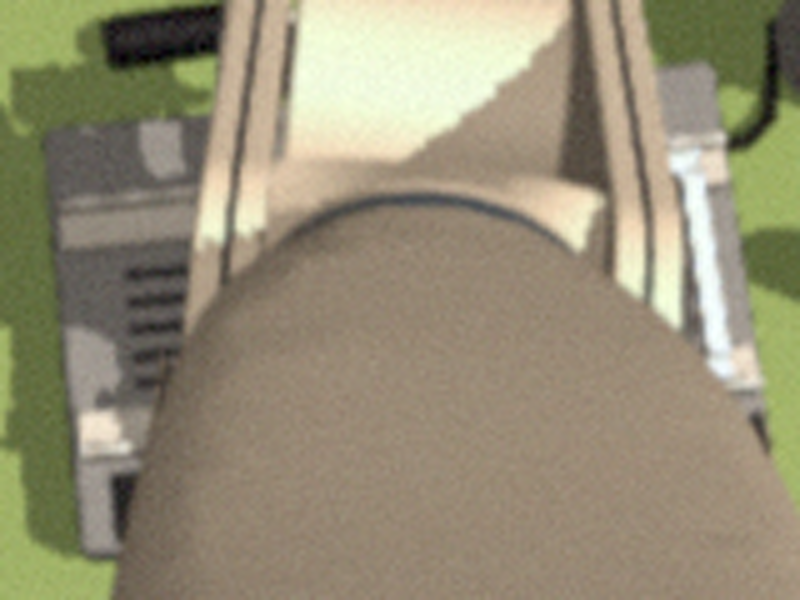

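Measured at z = 71, the carrier is centred at (58.3, -0.2) with the right size; at z = 76 it would be 3.5 mm off-centre between the rails. So it has dropped into the notches. In the top view the arm hides everything except the frame's front bar at (705,260). Next I sweep the catch with closed fingertips, tips at z = 85.

```bash
python3 - <<'E'
from h import *
q=Q(np.pi); z=165; bx=-2
C=lambda a,d: W(60+bx+40*np.cos(a)+d*np.sin(a),78-40*np.sin(a)+d*np.cos(a),z)
env.move_l(W(-34,0,230),q,rate=200)
set_gripper(0)
env.reach(W(98,110,230),q)
env.move_l(W(98,110,z),q,rate=120); env.hold(.1); st("down")
for a in np.arange(0,1.5,.2):
    r=env.move_l(C(a,18),q,rate=60,f_stop=8); st(f"{a:.1f} {r}")
    if r: break
cv2.imwrite("pics/p5s.png",viewer.camera("scene"))
E
```

```text
down 12.78 P [ 98.1 110.6] 166.1 F [-0.4 -0.8] -0.0
0.0 False 13.16 P [98.1 95.6] 165.3 F [0.4 0.7] 0.2
0.2 False 13.46 P [101.   87.3] 165.0 F [-0.3  0.3] 0.3
0.4 False 13.76 P [101.9  78.5] 164.9 F [0.6 0.3] 0.1
0.6 False 14.06 P [101.1  69.8] 165.0 F [0.4 0.2] -0.1
0.8 False 14.36 P [98.6 61.3] 165.0 F [ 0.5 -0.1] 0.3
1.0 False 14.66 P [94.5 53.6] 164.9 F [-0.1 -0.1] -0.2
1.2 False 14.96 P [88.9 46.8] 164.9 F [0.4 0.5] 0.3
1.4 False 15.26 P [82.1 41.3] 164.9 F [-0.4 -0.3] 0.6
```

```bash
python3 - <<'E'
from h import *
q=Q(np.pi); z=165
env.move_l(W(79,38,z),q,rate=40,f_stop=5); st("a")
r=env.move_l(W(66,38,z),q,rate=15,f_stop=4); st(f"close {r}")
env.move_l(W(90,42,z),q,rate=80); env.move_l(W(90,42,240),q,rate=200)
env.reach(W(-150,0,330),q)
env.reach([260.4,-568.1,302.7],[ .976994812,.213262041,-1.35e-4,-6.5e-4]); st("home")
s=viewer.camera("scene"); t=viewer.camera("top");cv2.imwrite("pics/f_s.png",s);cv2.imwrite("pics/f_t.png",t)
f=lambda im,r,c:cv2.resize(cv2.convertScaleAbs(im[r:r+100,c:c+160],alpha=1.4),(800,500),interpolation=cv2.INTER_CUBIC)
cv2.imwrite("pics/fc_t.png",f(t,165,270));cv2.imwrite("pics/fc_s.png",f(s,180,210))
E
```

```text
a 15.58 P [78.8 37.8] 165.0 F [-0.2 -0.4] 0.1
close True 16.15 P [71.8 37.7] 164.7 F [3.  0.7] 0.7
home 20.61 P [ 467.2 -358.1] 302.8 F [-0.  -0.2] 0.3
```

View pics/fc_t.png

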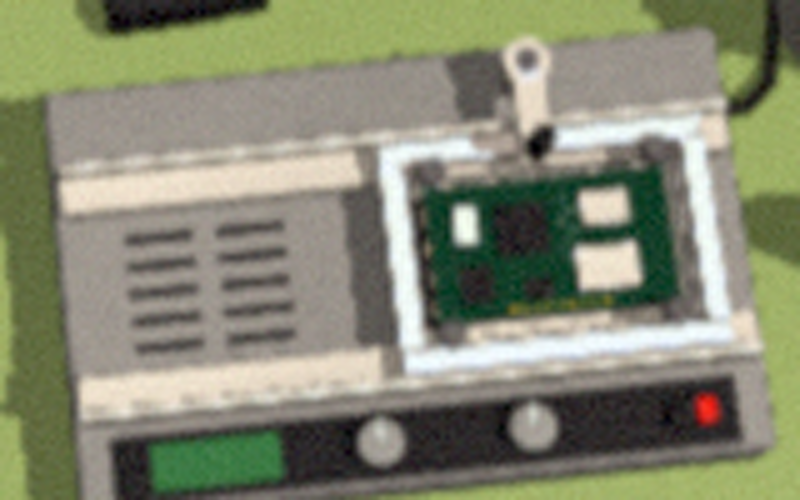

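View pics/fc_s.png

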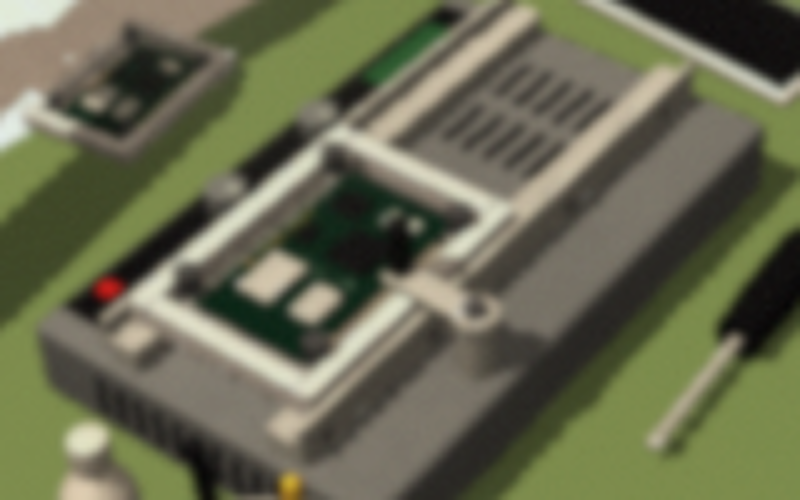

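The arm now lies across the side bar: top crop from pivot (525,60) to knob (538,138), scene crop from pivot (478,305) to knob (398,240). It closed against its stop, and the carrier is seated.

```bash
python3 - <<'E'
from station import workorder
workorder.sign_off()
E
```

```text
the job is handed in; nothing more can be done
```

The carrier is seated in the notches and the swing catch is closed across its side bar. I handed the job in with the arm clear, at about 21 s on the robot's clock.

- **Push:** I pushed the carrier's rear end face with the fingertips. It slid without trouble, then stopped twice at the same place with a 7–8 N stop limit.
- **Seating check:** The frame corners fit a frame top at z = 71 mm (seated), with the centre at (58.3, -0.2) mm in the preheater's frame. At the unseated height it would have been 3.5 mm off-centre between the rails.
- **Catch:** I pushed the knob round until a 4 N stop limit was reached. The arm did not butt against the carrier, and both final views show it lying across the side bar. I did not measure its final angle.
- **Other things:** In the final crops the phone and screwdriver look where they were; the bottle and pot were only partly in view and were not measured.

**Disagreements:** The wall was felt about 2.5–4.5 mm before my pose estimate predicted, and the seated centre read about 2 mm short of 60 mm. Both fit a 2–3 mm error in my preheater pose. The picture also shifted by about 0.5 px when the fingers backed off the carrier; I took it as noise or slight settling and did not look into it further.

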